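Unpile the sprayer fittings onto their colour mats

ROBOT

A 6-joint arm with a two-finger parallel gripper is mounted at the origin on the work surface. World frame = base frame: x ahead of the robot, y to its left, z up, the work surface at z = 0. Lengths are in m, angles in rad, forces in N, time in s.
With the tool pointing down it reaches from about 0.275 to 0.775 m from the base axis. Payload 14.6 kg.
Tool frame: the origin (TCP) lies between the finger pads; the fingertips stand 25 mm ahead of it and the grasp point (between the pads) lies 6 mm ahead of it (r.tip_reach is the distance from the TCP to the fingertips, in m); z points along the fingers, y is the direction in which the jaws open and shut (so a half turn about z gives the same grasp; the last joint's range is limited). The gripper opens to 85 mm and grips with 20 to 120 N. Pads are 22 mm wide; open, the fingers measure 114 mm over their backs; the gripper's body (76 mm by 85 mm) begins 54 mm behind the grasp point. The pads swing forward as they close: fully open they stand 13 mm farther back than shut.
Start: joints at [1.072, 0.263, -0.048, 1.259, 0, 1.415], TCP at [0.177, 0.494, 0.256] pointing down, gripper open.
Joint ranges: [-2.65, 2.65], [-0.89, 1.7], [-1.18, 1.37], [-2.13, 2.11], [-1.35, 1.29], [-3.14, 3.14]. Speed limits (rad/s): [1.89, 1.89, 2.57, 2.79, 3.14, 3.14].

INTERFACE

Orientations are given as [roll, pitch, yaw] about the fixed x, y, z axes, in that order (R = Rz(yaw) Ry(pitch) Rx(roll)).
In Python, from workcell import sensors, eyes, ticket, nets, r gives the robot as it stands.
- The arm moves only by the shell command python3 -m crank 'ROWS' [FORCE]. ROWS is a JSON object of lists of equal length, an entry for each row: "dp": the shift along the tool's x, y, z in cm, a list of three; "twist": the turn, a rotation vector about the tool's x, y, z in rad, a list of three; "claw": the closure in counts, from 0 (fully open) to 255 (shut). A call has 1 to 20 rows; each row shifts and turns the commanded pose from where the row before left it, along the tool's axes as they then stand; what a row does not reach is not made up. A row lasts 1/10 s, in which the tool goes at most 50 mm and 8.59 degrees, less where a joint would pass 70% of its speed; a pose out of reach is approached as far as the arm can. A call with a gripper value outside its range is refused whole. The fingers move at their own pace and stop on an object; FORCE is the grip in N (left out, the last holds). Time passes only in rows, so rows that do not move let the fingers close. It gives the time, the measured TCP pose, the force and the opening at its end, in the units of the state.
- sensors.state(): the state, without advancing time (a new reading comes with each control period).
- eyes.grab_frame(name): name is "side" or "top" or "wrist"; returns a dict with "frame" (384x512x3 uint8, red, green, blue), "fx", "fy", "cx", "cy" (pixels), "k1" (the pictures are not rectified: a ray, as slopes to the right and down, at radius r is drawn at 1 + k1 r^2 times it, then the intrinsics apply), "eye" and "orientation" of the camera in the world. Camera axes: x right, y down, z forward; pixel columns grow to the right and rows downward; lengths in m; the calibration is good to about 2 mm. A picture is of the moment at which its call begins. There is no depth.
- ticket.finish_job(): hands the job in, once; it reports no verdict.
Trained networks look in the newest picture that a camera, given by its name, has taken for a name from the list of things; names that differ only in an ending like _2 or _b are one class to them, and where a whole thing is asked for, a point or a joint stands for the part that bears it (a point fixed in the world has none). Each returns a list of dicts, best first, with "score" (0 to 1); they miss things now and then, are a little off and sometimes report something else, mostly with a low value. They report only what shows in the picture. A call takes as long as a camera call. They do not tell look-alikes from the thing itself.
- nets.spot_in(camera, target): "location" ([x, y, z] in m, in world coordinates, good to about 4 mm: the middle of the surface that is visible of it).
The state is a dict: "time_s": time; "joint_positions": joint angles; "dq": joint speeds; "joint_torque": joint torques, N m; "tool_pos": TCP position; "tcp_rot": TCP orientation; "wrist_force": force on the tool from outside, world axes, zero at the start; "wrist_torque": the same for the moment, N m; "opening": finger opening in m.
Only numpy, scipy, OpenCV 4.12 (cv2) and the standard library are available. Lean on these libraries where they do the work, as an engineer would, in place of code of your own. Each camera call takes 0.05 s, during which the arm holds its last target.

TASK

The washed sprayer fittings were left in two piles on the bench: take the piles apart and stand each fitting upright in the middle of its own mat, ready for checking. The blue nozzle tip goes on the white mat, the orange strainer cap on the green, the black swivel elbow on the yellow, the bronze relief valve on the red and the aluminium gauge adaptor on the violet. Do not tip any of them over, and leave them all standing free.

Things in the scene. Friction and masses are not known exactly. Their poses are not given: they have to be found in the camera images.
- cone_tip: Blue plastic hollow-cone nozzle tip: upright cylinder 24 mm across, 32 mm high, the top 6 mm tapering to 16 mm across. It starts standing on top of the orange strainer cap. Origin at the centre of its underside, z axis up when it stands upright. About 30 g.
- strainer_cap: Orange round strainer cap, a solid flat-topped cylinder 42 mm across and 30 mm high, finely ribbed. It starts on either the relief valve or the gauge adaptor, with the blue tip standing on it. Origin at the centre of its underside, z axis up when it stands upright. About 60 g.
- swivel_elbow: Black plastic swivel elbow, 38 mm high: round foot 34 mm across and 12 mm high, above it a round upright column 24 mm across, with an outlet 21 mm across (axis 26.5 mm high) running out along its +x to 34 mm from the origin. It starts on whichever of the relief valve and the gauge adaptor does not carry the orange cap. Grip the column across its y. Origin at the centre of the underside of the foot, z up. About 50 g.
- relief_valve: Dark bronze pressure relief valve: flat-topped upright cylinder 56 mm across, 44 mm high, with one thin dark groove near the top; an outlet stub 18 mm across (axis 22 mm high) runs out along its +x to 46 mm from the origin. Grip it across its y. It starts upright on the bench as the lowest part of one of the two piles. Origin at the centre of its underside, z axis up when it stands upright. About 300 g.
- gauge_adaptor: Bright aluminium gauge adaptor: plain flat-topped upright cylinder 56 mm across, 44 mm high, with fine dark grooves low down. It starts upright on the bench as the lowest part of one of the two piles. Origin at the centre of its underside, z axis up when it stands upright. About 220 g.
- white_mat: White round mat fixed to the bench, 90 mm across, 6 mm thick, with a thin dark ring 70 mm across marked on it, concentric. The place of the cone tip. Origin at the centre of its underside (on the bench), z up.
- green_mat: Green round mat fixed to the bench, 90 mm across, 6 mm thick, with a thin dark ring 70 mm across marked on it, concentric. The place of the strainer cap. Origin at the centre of its underside (on the bench), z up.
- yellow_mat: Yellow round mat fixed to the bench, 90 mm across, 6 mm thick, with a thin dark ring 70 mm across marked on it, concentric. The place of the swivel elbow. Origin at the centre of its underside (on the bench), z up.
- red_mat: Red round mat fixed to the bench, 90 mm across, 6 mm thick, with a thin dark ring 70 mm across marked on it, concentric. The place of the relief valve. Origin at the centre of its underside (on the bench), z up.
- violet_mat: Violet round mat fixed to the bench, 90 mm across, 6 mm thick, with a thin dark ring 70 mm across marked on it, concentric. The place of the gauge adaptor. Origin at the centre of its underside (on the bench), z up.
Things that resemble listed ones, but are neither listed nor needed, are in the scene too. Of the things that look like the swivel_elbow, the smallest one is meant.

How it is judged:
By the outcome, as a careful person would: the job done as asked, in the order asked, and still so for the second after the job is handed in, with the robot touching nothing.
It also fails if it takes over 141 s, if anything falls off the work surface, if the arm or the gripper's body presses on something with over 40 N, if the wrist force passes 120 N, or if a joint passes its speed limit or range.

## Working session

There is one attempt and no reset: what is moved stays moved. The work goes in short steps, Python scripts to look and compute and a shell command to move; the robot and the scene stay as the last step left them, time stands still between calls to the robot, and variables do not carry over. Pictures are saved under pics/ and viewed, and the job is handed in when it is done.

```bash
ls; mkdir -p pics
python3 - <<'E'
from workcell import sensors, eyes, ticket, nets, r
import cv2
print(sensors.state(), r.tip_reach)
for n in ("side","top","wrist"):
    f=eyes.grab_frame(n); cv2.imwrite(f"pics/{n}0.png",cv2.cvtColor(f["frame"],cv2.COLOR_RGB2BGR))
    print(n,{k:f[k] for k in f if k!="frame"})
    for t in ["cone_tip","strainer_cap","swivel_elbow","relief_valve","gauge_adaptor","white_mat","green_mat","yellow_mat","red_mat","violet_mat"]:
        print(t,[(round(d["score"],2),[round(float(x),3) for x in d["location"]]) for d in nets.spot_in(n,t)])
E
```

```text
pics
{'time_s': 0.0, 'joint_positions': array([ 1.07167798e+00,  2.63552266e-01, -4.89367499e-02,  1.25940447e+00,
       -4.74266571e-06,  1.41550649e+00]), 'dq': array([-0.00199968, -0.00069808,  0.00023412,  0.00074176,  0.00233502,
        0.00101903]), 'joint_torque': array([ 6.55999447e-04, -6.37615871e+01,  3.84564328e+01,  1.38019980e-02,
       -1.03413402e-05,  2.81399446e-05]), 'tool_pos': array([0.17685532, 0.4940516 , 0.25580994]), 'tcp_rot': array([-3.14050796e+00, -1.65008011e-04,  2.79776405e+00]), 'wrist_force': array([0.21195445, 0.15198884, 0.32175224]), 'wrist_torque': array([-0.01784071,  0.00572634, -0.00778488]), 'opening': 0.08537220027707776} 0.025
side {'fx': 405.9129972122838, 'fy': 405.9129972122838, 'cx': 259.32223820929966, 'cy': 186.58067196866315, 'k1': -0.09111434102545438, 'eye': array([ 0.44986621, -0.73443743,  0.55868419]), 'orientation': array([-2.13771274,  0.02285526, -0.13508701])}
cone_tip [(0.46, [0.44, -0.121, 0.092])]
strainer_cap [(0.92, [0.434, -0.125, 0.063]), (0.62, [0.474, 0.086, 0.03])]
swivel_elbow [(0.84, [0.479, 0.102, 0.069]), (0
[... 973 characters left out ...]
e_mat [(0.79, [0.44, 0.324, 0.005])]
green_mat [(0.75, [0.648, -0.048, 0.004])]
yellow_mat [(0.89, [0.591, 0.264, 0.006])]
red_mat [(0.61, [0.571, -0.285, 0.008])]
violet_mat [(0.66, [0.647, -0.05, 0.005]), (0.62, [0.381, -0.345, 0.009])]
wrist {'fx': 344.7488654606575, 'fy': 344.7488654606575, 'cx': 253.27336549514874, 'cy': 192.8196948150116, 'k1': -0.08384168172653765, 'eye': array([0.09762295, 0.5226067 , 0.37451753]), 'orientation': array([ 2.80720624e+00, -3.69456145e-04,  1.22641942e+00])}
cone_tip []
strainer_cap []
swivel_elbow []
relief_valve []
gauge_adaptor []
white_mat [(0.85, [0.424, 0.33, 0.007])]
green_mat []
yellow_mat []
red_mat []
violet_mat [(0.49, [0.423, 0.329, 0.006])]
```

View pics/side0.png

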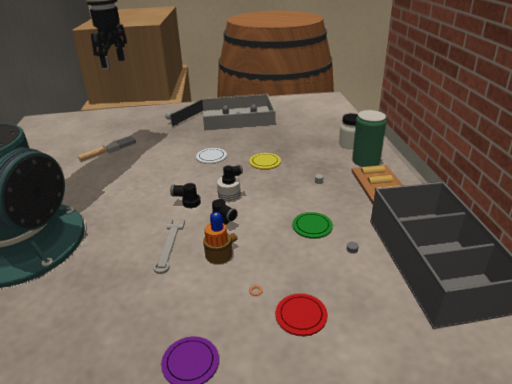

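View pics/top0.png

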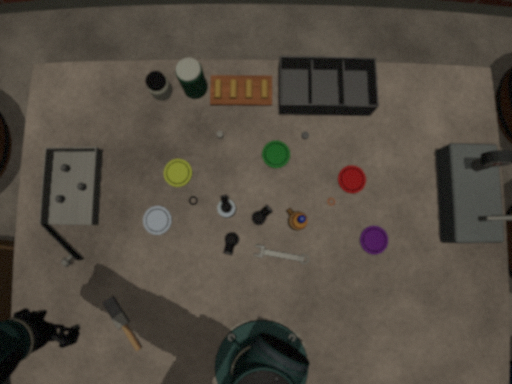

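```bash
python3 -c "
import cv2
a=cv2.imread('pics/side0.png');b=cv2.imread('pics/top0.png')
cv2.imwrite('pics/side0c.png',cv2.resize(a[120:270,150:350],None,fx=4,fy=4,interpolation=3))
cv2.imwrite('pics/top0c.png',cv2.resize(b[110:260,180:330],None,fx=4,fy=4,interpolation=3))"
```

```text
(no output)
```

View pics/side0c.png

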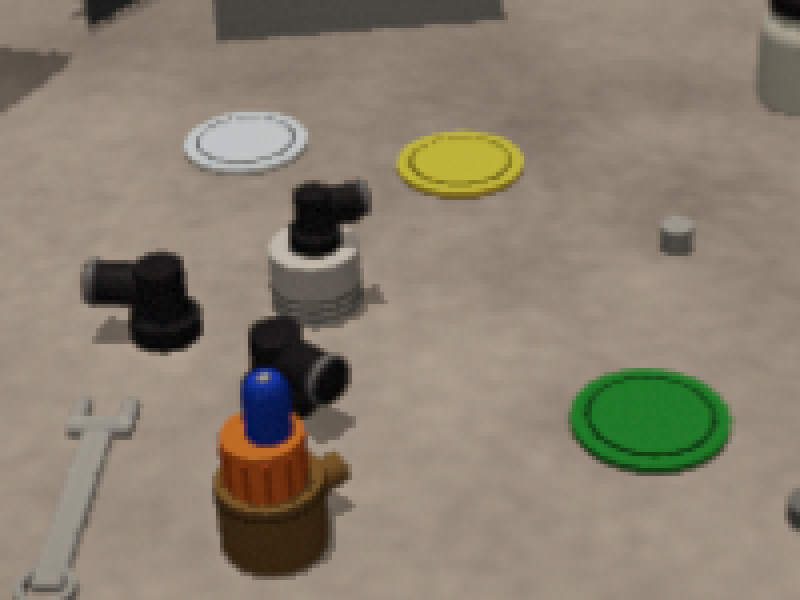

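View pics/top0c.png

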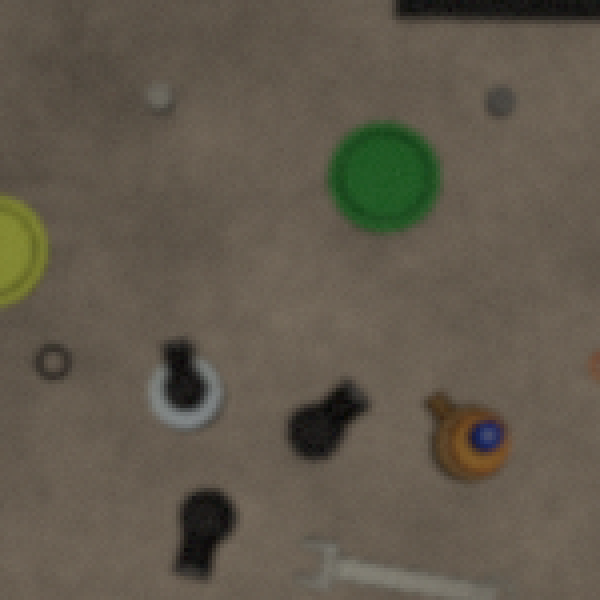

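The three black elbows are at side (231,175) on the aluminium adaptor, (186,195) on the bench and (222,212) on the bench. The one on the adaptor is clearly the smallest, and it also fits "starts on relief valve/adaptor". The enlarged crop confirms this. The orange cap and blue tip stand on the bronze valve at side (217,240).

```bash
cat > h.py <<'E'
from workcell import sensors, eyes, ticket, nets, r
import numpy as np, cv2
from scipy.spatial.transform import Rotation as R
from scipy.optimize import least_squares, minimize
def grab(n,save=None):
    f=eyes.grab_frame(n)
    if save: cv2.imwrite(f"pics/{save}.png",cv2.cvtColor(f["frame"],cv2.COLOR_RGB2BGR))
    return f
def proj(f,P):
    P=np.atleast_2d(P); c=(P-f["eye"])@R.from_euler('xyz',f["orientation"]).as_matrix()
    s=c[:,:2]/c[:,2:]; s=s*(1+f["k1"]*(s**2).sum(1,keepdims=True))
    return s*[f["fx"],f["fy"]]+[f["cx"],f["cy"]]
def back(f,uv,z):
    d=(np.asarray(uv,float)-[f["cx"],f["cy"]])/[f["fx"],f["fy"]]; s=d.copy()
    for _ in range(20): s=d/(1+f["k1"]*(s@s))
    v=R.from_euler('xyz',f["orientation"]).as_matrix()@np.array([*s,1])
    return f["eye"]+v*(z-f["eye"][2])/v[2]
T=np.linspace(0,2*np.pi,49)[:-1]
def ring(x,y,z,rad): return np.c_[x+rad*np.cos(T),y+rad*np.sin(T),z+0*T]
HS={'red':[(0,8),(172,180)],'orange':[(8,17)],'yellow':[(24,34)],'green':[(50,75)],'blue':[(110,124)],'violet':[(126,150)]}
def mask(f,col,smin=120,vmin=40):
    h=cv2.cvtColor(f["frame"],cv2.COLOR_RGB2HSV); m=np.zeros(h.shape[:2],np.uint8)
    for a,b in HS[col]: m|=cv2.inRange(h,(a,smin,vmin),(b,255,255))
    return m
def blob(m,guess):
    n,l,s,c=cv2.connectedComponentsWithStats(m)
    ok=[i for i in range(1,n) if s[i,4]>15]
    i=min(ok,key=lambda i:np.linalg.norm(c[i]-guess)); return (l==i),c[i],s[i,4]
def hull(f,parts):
    # parts: list of point arrays, each convex
    im=np.zeros((384*4,512*4),np.uint8)
    for P in parts: cv2.fillConvexPoly(im,cv2.convexHull(np.round((proj(f,P)+.5)*4).astype(np.int32)),255)
    return cv2.resize(im,(512,384),interpolation=cv2.INTER_AREA)/255.
def cyl(x,y,z0,z1,rad): return np.r_[ring(x,y,z0,rad),ring(x,y,z1,rad)]
E
python3 - <<'E'
from h import *
fs={n:grab(n) for n in("side","top")}
G={'red':(.57,-.288),'yellow':(.587,.262),'green':(.649,-.049),'violet':(.381,-.35)}
def fit(f,m,g,z0,z1,rad):
    u=proj(f,[[*g,z1]])[0]; b,c,a=blob(m,u)
    w=cv2.morphologyEx(b.astype(np.uint8),cv2.MORPH_CLOSE,np.ones((5,5)))
    yy,xx=np.nonzero(w); c=np.array([xx.mean(),yy.mean()])
    def e(p):
        P=hull(f,[cyl(*p,z0,z1,rad)]); y,x=np.mgrid[:384,:512]; return [(P*x).sum()/P.sum()-c[0],(P*y).sum()/P.sum()-c[1]]
    p=np.array(g)
    for _ in range(4):
        J=np.array([(np.array(e(p+d))-e(p-d))/.02 for d in (np.array([.01,0]),np.array([0,.01]))]).T
        p=p-np.linalg.solve(J,e(p))
    return p,len(xx),hull(f,[cyl(*p,z0,z1,rad)]).sum()
for n,f in fs.items():
    for k,g in G.items(): print(n,k,fit(f,mask(f,k),g,0,.006,.045))
    # white mat
    h=cv2.cvtColor(f["frame"],cv2.COLOR_RGB2HSV)
    g=(.438,.322);u=proj(f,[[*g,.006]])[0].astype(int)
    v=h[...,2].astype(int); m=np.zeros_like(h[...,0]); 
    sub=np.s_[u[1]-20:u[1]+21,u[0]-25:u[0]+26]; thr=150
    bg=np.median(v[sub]); mx=v[sub].max(); m[sub]=((h[...,1]<50)&(v>(0.45*mx+.55*np.percentile(v[sub],20))))[sub]
    print(n,'white',fit(f,m,g,0,.006,.045),mx,bg)
E
```

```text
side red (array([ 0.57053891, -0.28071992]), 1766, np.float64(1838.9529411764706))
side yellow (array([0.58835216, 0.2693906 ]), 408, np.float64(448.1411764705882))
side green (array([ 0.64913163, -0.04104213]), 804, np.float64(892.8352941176471))
side violet (array([ 0.3807615 , -0.34743715]), 2205, np.float64(2318.3450980392154))
side white (array([0.43817837, 0.33270562]), 348, np.float64(407.3137254901961)) 198 149.0
top red (array([ 0.57094864, -0.28280382]), 632, np.float64(649.8313725490195))
top yellow (array([0.58860921, 0.26501113]), 618, np.float64(651.0901960784313))
top green (array([ 0.64952171, -0.04379722]), 550, np.float64(643.1411764705883))
top violet (array([ 0.38090841, -0.34773954]), 564, np.float64(677.7843137254902))
top white (array([0.43899092, 0.32570367]), 621, np.float64(675.6470588235294)) 141 100.0
```

```bash
python3 -m crank '{"dp":[[-3.1,-2.9,0],[-3.1,-2.9,0],[-3.1,-2.9,0],[-3.1,-2.9,0],[-3.1,-2.9,0],[-3.1,-2.9,0],[-3.1,-2.9,0],[-3.1,-2.9,0],[-3.1,-2.9,0],[-3.1,-2.9,0],[-3.1,-2.9,0],[-3.1,-2.9,0],[-3.1,-2.9,0],[-2,-2.5,0],[0,0,0]],"twist":[[0,0,0],[0,0,0],[0,0,0],[0,0,0],[0,0,0],[0,0,0],[0,0,0],[0,0,0],[0,0,0],[0,0,0],[0,0,0],[0,0,0],[0,0,0],[0,0,0],[0,0,0]],"claw":[0,0,0,0,0,0,0,0,0,0,0,0,0,0,0]}' 60
python3 - <<'E'
from h import *
f=grab("wrist","w1"); print(f["eye"],f["orientation"])
for t in ["cone_tip","strainer_cap","swivel_elbow","relief_valve","gauge_adaptor","green_mat"]:
    print(t,[(round(d["score"],2),[round(float(x),3) for x in d["location"]]) for d in nets.spot_in("wrist",t)])
E
```

```text
time_s: 3.25
tool_pos: [0.4409, -0.0298, 0.256]
tcp_rot: [-3.141, 0.0, 2.794]
wrist_force: [0.1, -0.7, -0.1]
opening: 0.0857
[ 0.36167964 -0.00109975  0.3742057 ] [2.80696080e+00 1.33454134e-04 1.22288644e+00]
cone_tip [(0.61, [0.435, -0.107, 0.101])]
strainer_cap [(0.88, [0.424, -0.101, 0.076])]
swivel_elbow [(0.86, [0.369, 0.089, 0.051]), (0.83, [0.476, 0.105, 0.08]), (0.76, [0.446, 0.001, 0.049])]
relief_valve [(0.6, [0.435, -0.083, 0.04])]
gauge_adaptor [(0.68, [0.461, 0.096, 0.043])]
green_mat [(0.55, [0.644, -0.043, 0.008])]
```

View pics/w1.png

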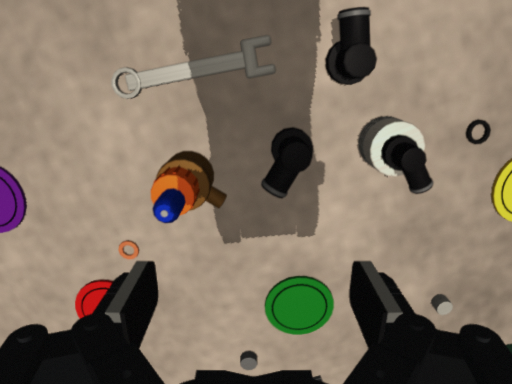

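Wrist view: the bronze pile is at about (180,190), with the blue tip's top at (167,211). The adaptor with the small black elbow is at (395,150). The two large decoys are at (290,155) and (352,55).

```bash
cat >> h.py <<'E'
def cone(x,y,z): return np.r_[cyl(x,y,z,z+.026,.012),ring(x,y,z+.032,.008)]
def fitc(f,m,g,parts,occ=None,n=6):
    "fit xy so that centroid of the visible hull (minus occluders) matches mask centroid"
    u=hull(f,parts(*g)); yy,xx=np.nonzero(u>.5); b,c,a=blob(m,(xx.mean(),yy.mean()))
    y,x=np.mgrid[:384,:512]
    def e(p):
        P=hull(f,parts(*p)); 
        if occ is not None: P=P*(1-hull(f,occ))
        return np.array([(P*x).sum()/P.sum()-c[0],(P*y).sum()/P.sum()-c[1]])
    p=np.array(g,float)
    for _ in range(n):
        J=np.array([(e(p+d)-e(p-d))/.01 for d in (np.array([.005,0]),np.array([0,.005]))]).T
        p=p-np.linalg.solve(J,e(p))
    P=hull(f,parts(*p)); 
    if occ is not None: P=P*(1-hull(f,occ))
    return p.round(4),int(a),int(P.sum())
E
python3 - <<'E'
from h import *
fs={n:grab(n) for n in("side","top","wrist")}
for n,f in fs.items():
    mb=mask(f,'blue',90,30)
    c=fitc(f,mb,(.437,-.115),lambda x,y:[cone(x,y,.074)]); print(n,'cone',c)
    o=fitc(f,mask(f,'orange',150,90 if n!='top' else 60),(.437,-.12),lambda x,y:[cyl(x,y,.044,.074,.021)],[cone(*c[0],.074)]); print(n,'cap',o)
    g=(.435,-.11)
    if n=='wrist':
        im=f["frame"].copy()
        for P,col in ((cone(*c[0],.074),(255,255,0)),(cyl(*o[0],.044,.074,.021),(0,255,255)),(cyl(*o[0],0,.044,.028),(255,0,255))):
            for q in proj(f,P): cv2.circle(im,tuple(np.round(q*1).astype(int)),0,col,-1)
        cv2.imwrite('pics/ov1.png',cv2.cvtColor(cv2.resize(im[100:300,80:330],None,fx=3,fy=3,interpolation=0),cv2.COLOR_RGB2BGR))
E
```

```text
side cone (array([ 0.4406, -0.1062]), 202, 228)
side cap (array([ 0.4376, -0.1139]), 454, 417)Traceback (most recent call last):
  File "<stdin>", line 5, in <module>
  File "h.py", line 38, in fitc
    u=hull(f,parts(*g)); yy,xx=np.nonzero(u>.5); b,c,a=blob(m,(xx.mean(),yy.mean()))
                                                       ~~~~^^^^^^^^^^^^^^^^^^^^^^^^^
  File "h.py", line 28, in blob
    i=min(ok,key=lambda i:np.linalg.norm(c[i]-guess)); return (l==i),c[i],s[i,4]
ValueError: min() iterable argument is empty
```

```bash
cat > ov.py <<'E'
from h import *
def overlay(f,items,name,crop,s=3):
    y0,y1,x0,x1=crop
    im=cv2.resize(f["frame"][y0:y1,x0:x1],None,fx=s,fy=s,interpolation=1)
    for P,col in items:
        for q in proj(f,P): cv2.circle(im,tuple(np.round((q-[x0,y0]+.5)*s).astype(int)),1,col,-1)
    cv2.imwrite(f'pics/{name}.png',cv2.cvtColor(im,cv2.COLOR_RGB2BGR))
E
python3 - <<'E'
from ov import *
f=grab("wrist"); mb=mask(f,'blue',90,30)
c=fitc(f,mb,(.437,-.107),lambda x,y:[cone(x,y,.074)]); print('cone',c)
o=fitc(f,mask(f,'orange',180,120),(.437,-.113),lambda x,y:[cyl(x,y,.044,.074,.021)],[cone(*c[0],.074)]); print('cap',o)
overlay(f,[(cone(*c[0],.074),(255,255,0)),(cyl(*o[0],.044,.074,.021),(0,255,255)),(cyl(*o[0],0,.044,.028),(255,0,255))],'ov1',(110,300,80,330))
E
```

```text
cone (array([ 0.4408, -0.1106]), 706, 869)
cap (array([ 0.4407, -0.1134]), 835, 1102)
```

View pics/ov1.png

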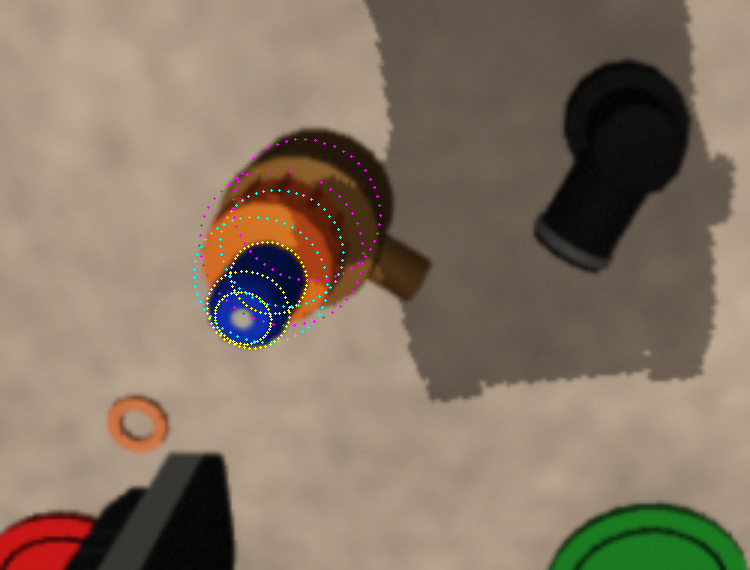

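```bash
python3 -m crank '{"dp":[[-1.35,-3.7,0],[-1.35,-3.7,0],[0,0,3.2],[0,0,3.2],[0,0,3.2],[0,0,0]],"twist":[[0,0,0],[0,0,0],[0,0,0],[0,0,0],[0,0,0],[0,0,0]],"claw":[100,100,100,100,100,100]}' 40
python3 - <<'E'
from ov import *
f=grab("wrist"); mb=mask(f,'blue',90,30)
c=fitc(f,mb,(.44,-.109),lambda x,y:[cone(x,y,.074)]); print('cone',c)
o=(.438,-.112)
overlay(f,[(cone(*c[0],.074),(255,255,0)),(cyl(*o,.044,.074,.021),(0,255,255)),(cyl(*o,0,.044,.028),(255,0,255))],'ov2',(60,384,60,460),2)
E
```

```text
time_s: 4.4
tool_pos: [0.4384, -0.1047, 0.1576]
tcp_rot: [3.141, -0.005, 2.798]
wrist_force: [-0.3, 1.2, 1.2]
opening: 0.0518
cone (array([ 0.4412, -0.1108]), 1613, 1894)
```

View pics/ov2.png

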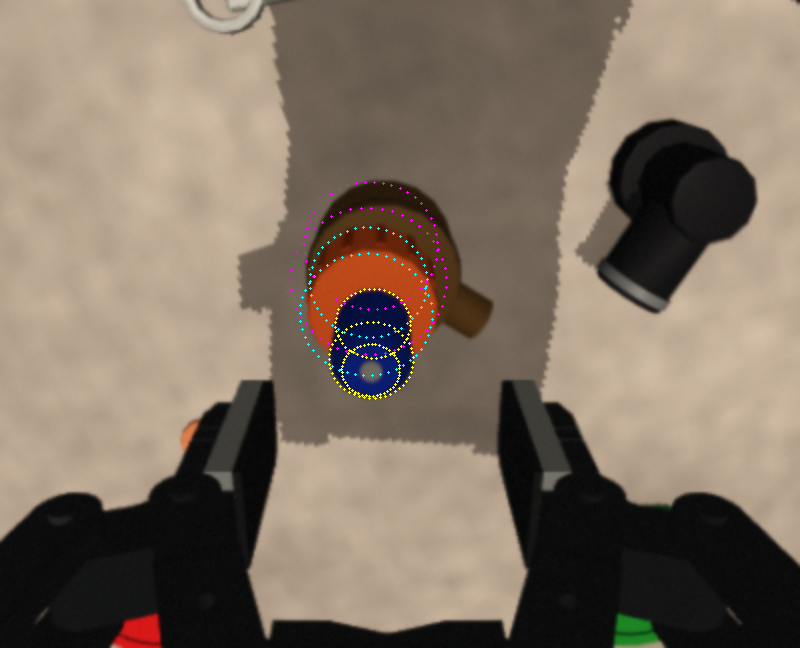

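```bash
python3 -m crank '{"dp":[[-0.45,-0.45,0],[0,0,0],[0,0,2.8],[0,0,1.8],[0,0,0.9],[0,0,0]],"twist":[[0,0,0],[0,0,0],[0,0,0],[0,0,0],[0,0,0],[0,0,0]],"claw":[100,100,100,100,100,100]}' 25
python3 - <<'E'
from h import *
s=sensors.state(); print(s["tool_pos"],s["wrist_force"]); grab("wrist","w3")
E
```

```text
time_s: 5.05
tool_pos: [0.4429, -0.1113, 0.1053]
tcp_rot: [3.142, -0.0, 2.798]
wrist_force: [-0.2, 0.3, 0.3]
opening: 0.0519
[ 0.44292132 -0.1113374   0.10527578] [-0.21807801  0.34540847  0.29572372]
```

View pics/w3.png

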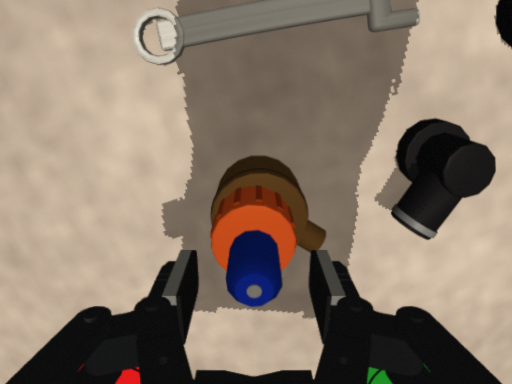

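Tip centred at column 254 between pads at 197 and 310. I'll lower 3 mm more and close.

```bash
python3 -m crank '{"dp":[[0,0,0.3],[0,0,0],[0,0,0],[0,0,0],[0,0,0],[0,0,0],[0,0,0]],"twist":[[0,0,0],[0,0,0],[0,0,0],[0,0,0],[0,0,0],[0,0,0],[0,0,0]],"claw":[100,150,190,255,255,255,255]}' 25
```

```text
time_s: 5.8
tool_pos: [0.4432, -0.1114, 0.1028]
tcp_rot: [3.142, 0.001, 2.798]
wrist_force: [-1.0, 0.9, 6.8]
opening: 0.0231
```

```bash
python3 -m crank '{"dp":[[0,0,-1],[0,0,-2.5],[0,0,-2.5],[1.5,3.6,0],[1.5,4.1,0],[1.5,4.1,0],[1.5,4.1,0],[1.5,4.1,0],[1.5,4.1,0],[1.5,4.1,0],[1.5,4.1,0],[1.5,4.1,0],[1.5,3.6,0],[0.2,1.1,0],[0,0,0]],"twist":[[0,0,0],[0,0,0],[0,0,0],[0,0,0],[0,0,0],[0,0,0],[0,0,0],[0,0,0],[0,0,0],[0,0,0],[0,0,0],[0,0,0],[0,0,0],[0,0,0],[0,0,0]],"claw":[255,255,255,255,255,255,255,255,255,255,255,255,255,255,255]}'
python3 - <<'E'
from ov import *
f=grab("wrist"); g=grab("top","t4"); s=sensors.state(); p=s["tool_pos"]; print(p)
m=(.4385,.327)
overlay(f,[(ring(*m,.006,.045),(255,0,0)),(ring(*m,.006,.035),(0,0,255)),(ring(*p[:2],.006,.003),(0,120,0)),(cone(*p[:2],p[2]-.029),(255,255,0))],'ov4',(60,384,60,460),2)
E
```

```text
time_s: 7.3
tool_pos: [0.4383, 0.328, 0.1626]
tcp_rot: [3.141, 0.0, 2.8]
wrist_force: [-0.9, -0.3, -0.3]
opening: 0.0232
[0.43828904 0.32616082 0.16246   ]
```

View pics/ov4.png

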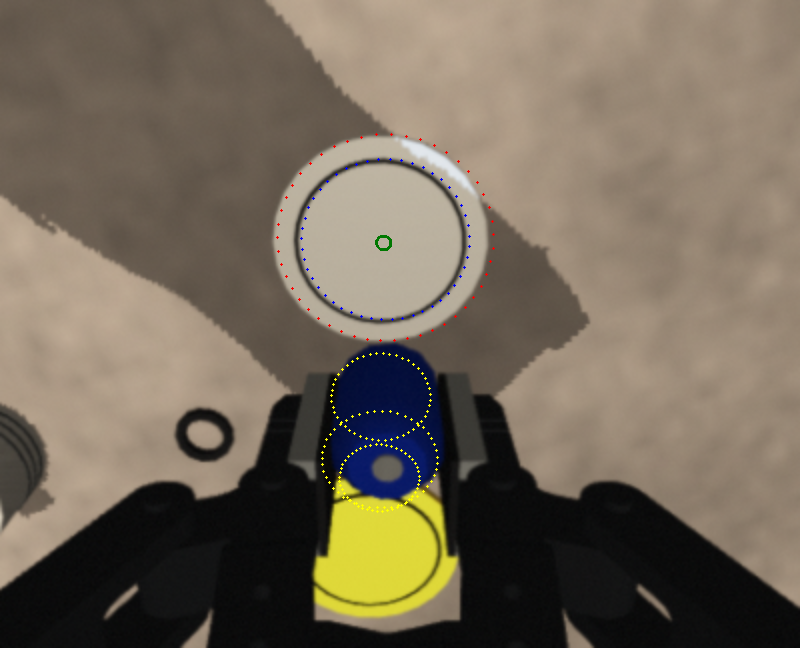

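```bash
python3 -m crank '{"dp":[[-0.15,-0.1,2],[0,0,4],[0,0,3.5],[0,0,1.8],[0,0,0.7],[0,0,0.4],[0,0,0],[0,0,0]],"twist":[[0,0,0],[0,0,0],[0,0,0],[0,0,0],[0,0,0],[0,0,0],[0,0,0],[0,0,0]],"claw":[255,255,255,255,255,255,255,255]}'
```

```text
time_s: 8.2
tool_pos: [0.44, 0.3254, 0.0393]
tcp_rot: [3.141, 0.001, 2.797]
wrist_force: [-0.7, 1.1, 1.3]
opening: 0.0228
```

```bash
python3 -m crank '{"dp":[[0,0,0.2],[0,0,0.15],[0,0,0.1],[0,0,0]],"twist":[[0,0,0],[0,0,0],[0,0,0],[0,0,0]],"claw":[255,255,255,255]}'
```

```text
time_s: 8.6
tool_pos: [0.4396, 0.3256, 0.0348]
tcp_rot: [3.141, 0.001, 2.798]
wrist_force: [-3.8, -2.3, 15.0]
opening: 0.0227
```

```bash
python3 -m crank '{"dp":[[0,0,-0.1],[0,0,0],[0,0,0],[0,0,0],[0,0,-2],[0,0,-4],[0,0,-4],[0,0,-4],[0,0,0]],"twist":[[0,0,0],[0,0,0],[0,0,0],[0,0,0],[0,0,0],[0,0,0],[0,0,0],[0,0,0],[0,0,0]],"claw":[255,200,130,80,80,80,80,80,80]}'
python3 - <<'E'
from ov import *
f=grab("wrist"); s=sensors.state(); p=s["tool_pos"]; print(p)
c=fitc(f,mask(f,'blue',90,30),(.44,.325),lambda x,y:[cone(x,y,.006)]); print(c)
m=(.4385,.327)
overlay(f,[(ring(*m,.006,.045),(255,0,0)),(ring(*m,.006,.035),(0,0,255)),(cone(*c[0],.006),(255,255,0))],'ov5',(60,384,60,460),2)
E
```

```text
time_s: 9.5
tool_pos: [0.4412, 0.3264, 0.1795]
tcp_rot: [3.136, 0.005, 2.798]
wrist_force: [0.6, -0.1, -0.6]
opening: 0.0588
[0.44041958 0.32602086 0.17695742]
(array([0.4365, 0.3263]), 713, 880)
```

View pics/ov5.png

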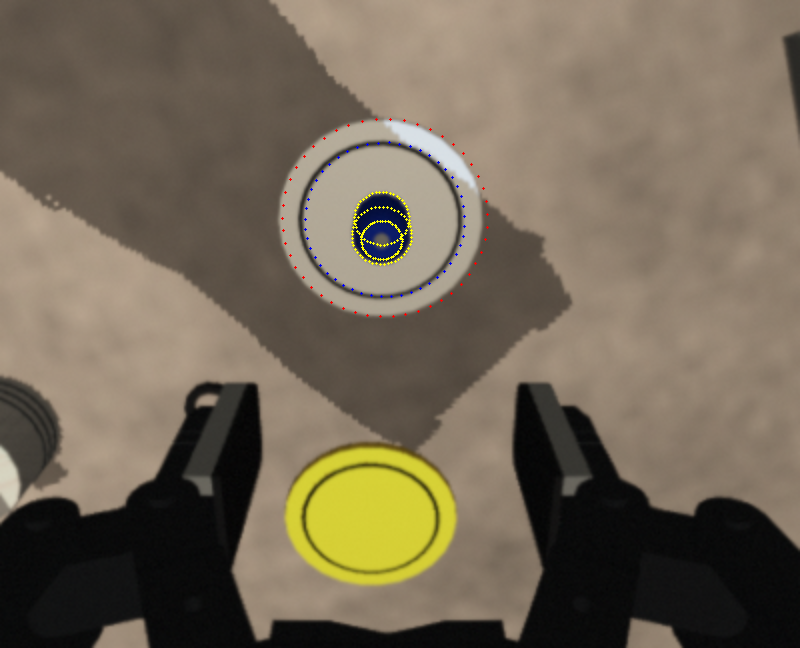

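The tip stands on the white mat within about 2 mm of centre: tip at (382,235) in the crop, mat ring centre at (382,219), the difference being height parallax. Next is the elbow.

```bash
python3 -m crank '{"dp":[[-1.6,-3.8,-1],[-1.6,-3.8,-1],[-1.6,-3.8,-1],[-1.6,-3.8,-1],[-1.6,-3.8,0],[0,0,0],[0,0,0],[0,0,0],[0,0,0],[0,0,0]],"twist":[[0,0,0],[0,0,0],[0,0,0],[0,0,0],[0,0,0],[0,0,-0.13],[0,0,-0.13],[0,0,-0.13],[0,0,-0.13],[0,0,0]],"claw":[80,80,80,80,80,80,80,80,80,80]}'
python3 - <<'E'
from h import *
f=grab("wrist","w6"); s=sensors.state(); p=s["tool_pos"]; print(p,s["tcp_rot"])
for uv in [(0,0)]: pass
E
```

```text
time_s: 10.55
tool_pos: [0.4503, 0.1195, 0.2138]
tcp_rot: [3.141, -0.002, -2.963]
wrist_force: [1.7, -0.9, -0.2]
opening: 0.0586
[0.45033862 0.11955103 0.21393478] [ 3.14147251e+00 -1.42517210e-03 -2.96814862e+00]
```

View pics/w6.png

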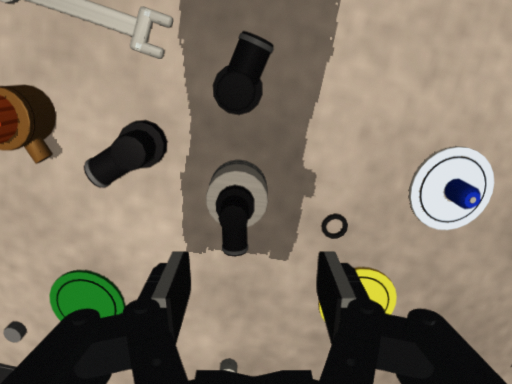

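```bash
cat >> ov.py <<'E'
def elbow(x,y,z,a):
    c,s=np.cos(a),np.sin(a)
    t=np.array([[u,.0105*np.cos(w),.0265+.0105*np.sin(w)] for u in (0,.034) for w in T])
    o=np.c_[x+c*t[:,0]-s*t[:,1],y+s*t[:,0]+c*t[:,1],z+t[:,2]]
    return [cyl(x,y,z,z+.012,.017),cyl(x,y,z,z+.038,.012),o]
def fitm(f,m,parts,p0,win,steps):
    y0,y1,x0,x1=win; M=(m[y0:y1,x0:x1]>0).astype(float)
    M=cv2.GaussianBlur(M,(0,0),1)
    def e(p): return ((cv2.GaussianBlur(hull(f,parts(p))[y0:y1,x0:x1],(0,0),1)-M)**2).sum()
    s=np.array(steps); sim=np.vstack([p0]+[np.array(p0)+np.eye(len(s))[i]*s[i] for i in range(len(s))])
    q=minimize(e,p0,method='Nelder-Mead',options=dict(initial_simplex=sim,xatol=1e-4,fatol=.05,maxiter=200))
    return q.x,q.fun,M.sum()
E
python3 - <<'E'
from ov import *
f=grab("wrist"); v=cv2.cvtColor(f["frame"],cv2.COLOR_RGB2HSV)[...,2]
m=(v<62).astype(np.uint8); win=(170,265,195,275)
q=fitm(f,m,lambda p:elbow(p[0],p[1],.044,p[2]),[.475,.103,.19],win,[.006,.006,.15]); print(q)
p=q[0]
a,b,c=elbow(p[0],p[1],.044,p[2])
h=cv2.cvtColor(f["frame"],cv2.COLOR_RGB2HSV)
overlay(f,[(a,(255,255,0)),(b,(0,255,0)),(c,(255,0,0)),(cyl(p[0],p[1],0,.044,.028),(255,0,255))],'ov6',(130,270,170,320),5)
E
```

```text
(array([0.47681521, 0.10752408, 0.18868394]), np.float64(62.8992456709952), np.float64(2043.6993379040537))
```

View pics/ov6.png

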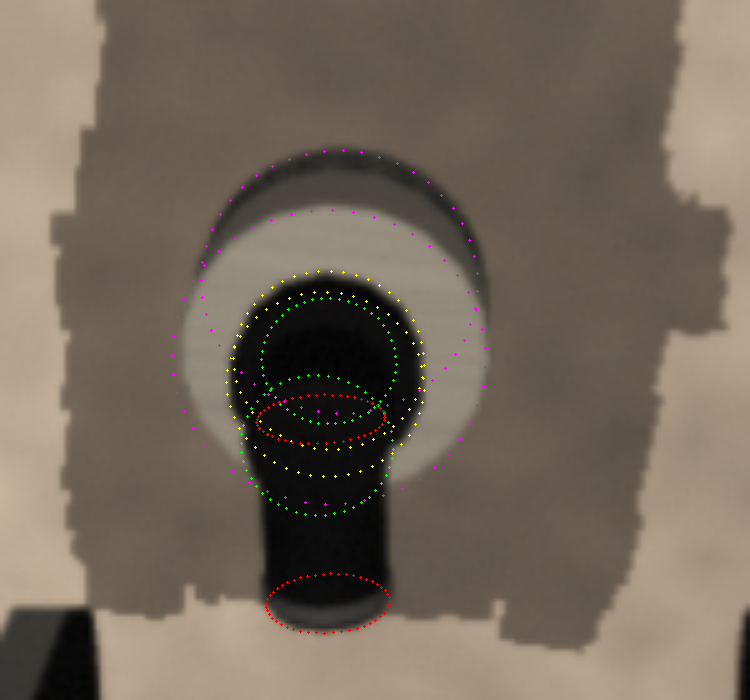

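Elbow fitted at (0.477, 0.1075) with outlet heading 0.19 rad. The overlay matches its foot, column and outlet end.

```bash
python3 -m crank '{"dp":[[-1.2,-0.8,0],[-1.2,-0.8,2],[0,0,4],[0,0,3.5],[0,0,1.8],[0,0,0.8],[0,0,0]],"twist":[[0,0,-0.015],[0,0,0],[0,0,0],[0,0,0],[0,0,0],[0,0,0],[0,0,0]],"claw":[80,80,80,80,80,80,80]}' 30
python3 - <<'E'
from ov import *
f=grab("wrist","w7"); s=sensors.state(); print(s["tool_pos"],s["tcp_rot"])
E
```

```text
time_s: 11.35
tool_pos: [0.4774, 0.108, 0.0932]
tcp_rot: [3.141, -0.001, -2.951]
wrist_force: [0.1, 0.2, 0.9]
opening: 0.0585
[0.47777172 0.10811607 0.09405242] [-3.14157693e+00  1.05488857e-04 -2.95111943e+00]
```

View pics/w7.png

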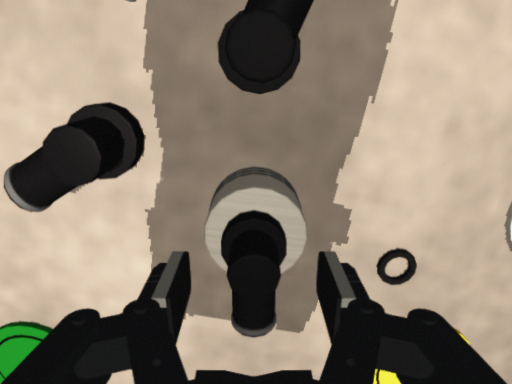

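Column centred at 254 between the pads. I'll lower 9 mm and close.

```bash
python3 -m crank '{"dp":[[0,0,0.6],[0,0,0.3],[0,0,0],[0,0,0],[0,0,0],[0,0,0],[0,0,0],[0,0,0]],"twist":[[0,0,0],[0,0,0],[0,0,0],[0,0,0],[0,0,0],[0,0,0],[0,0,0],[0,0,0]],"claw":[80,80,80,150,190,255,255,255]}' 30
```

```text
time_s: 12.2
tool_pos: [0.4774, 0.1082, 0.0851]
tcp_rot: [-3.141, 0.001, -2.95]
wrist_force: [-1.1, -1.6, 5.9]
opening: 0.0228
```

```bash
python3 -m crank '{"dp":[[0,0,-1],[0,0,-2.5],[0,0,-3],[-2.3,2.2,0],[-2.8,2.7,0],[-2.8,2.7,0],[-2.8,2.7,0],[-2.3,2.2,0],[-0.9,0.9,0],[0,0,0]],"twist":[[0,0,0],[0,0,0],[0,0,0],[0,0,0],[0,0,0],[0,0,0],[0,0,0],[0,0,0],[0,0,0],[0,0,0]],"claw":[255,255,255,255,255,255,255,255,255,255]}'
python3 - <<'E'
from ov import *
f=grab("wrist"); s=sensors.state(); p=s["tool_pos"]; print(p)
m=(.5885,.266)
overlay(f,[(ring(*m,.006,.045),(255,0,0)),(ring(*m,.006,.035),(0,0,255)),(ring(*p[:2],.006,.003),(0,120,0))]+[(q,(255,255,255)) for q in elbow(*p[:2],p[2]-.041,.189)],'ov8',(60,384,60,460),2)
E
```

```text
time_s: 13.2
tool_pos: [0.5887, 0.2675, 0.1497]
tcp_rot: [3.141, -0.0, -2.949]
wrist_force: [0.3, -0.9, -0.6]
opening: 0.0228
[0.58813081 0.26655254 0.14981254]
```

View pics/ov8.png

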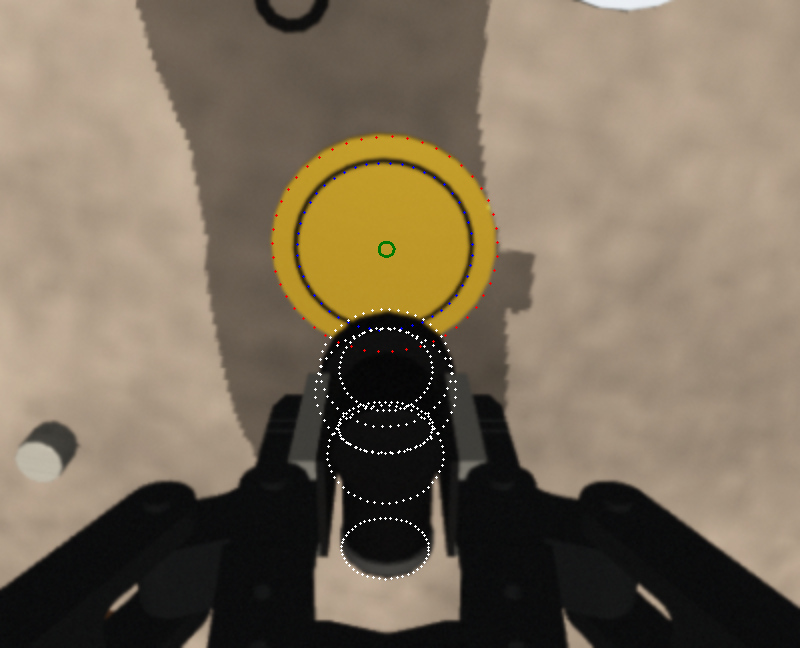

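```bash
python3 -m crank '{"dp":[[0,-0.1,2],[0,0,4],[0,0,2],[0,0,1],[0,0,0.5],[0,0,0.3],[0,0,0.2],[0,0,0],[0,0,0]],"twist":[[0,0,0],[0,0,0],[0,0,0],[0,0,0],[0,0,0],[0,0,0],[0,0,0],[0,0,0],[0,0,0]],"claw":[255,255,255,255,255,255,255,255,255]}'
```

```text
time_s: 14.15
tool_pos: [0.5887, 0.2653, 0.0504]
tcp_rot: [3.141, 0.001, -2.95]
wrist_force: [0.2, -0.7, -0.2]
opening: 0.023
```

```bash
python3 -m crank '{"dp":[[0,0,0.15],[0,0,0.1],[0,0,0.1],[0,0,0]],"twist":[[0,0,0],[0,0,0],[0,0,0],[0,0,0]],"claw":[255,255,255,255]}'
```

```text
time_s: 14.55
tool_pos: [0.5885, 0.2653, 0.0471]
tcp_rot: [-3.142, 0.001, -2.95]
wrist_force: [-2.6, -1.3, 11.4]
opening: 0.023
```

Touching. I'll release and lift.

```bash
python3 -m crank '{"dp":[[0,0,-0.05],[0,0,0],[0,0,0],[0,0,0],[0,0,-2],[0,0,-4],[0,0,-4],[0,0,-4],[0,0,0]],"twist":[[0,0,0],[0,0,0],[0,0,0],[0,0,0],[0,0,0],[0,0,0],[0,0,0],[0,0,0],[0,0,0]],"claw":[255,200,130,80,80,80,80,80,80]}'
python3 - <<'E'
from ov import *
f=grab("wrist"); s=sensors.state(); p=s["tool_pos"]; print(p)
m=(.5885,.266)
overlay(f,[(ring(*m,.006,.045),(255,0,0)),(ring(*m,.006,.035),(0,0,255))]+[(q,(255,255,255)) for q in elbow(.5885,.2653,.006,.189)],'ov9',(60,384,60,460),2)
E
```

```text
time_s: 15.45
tool_pos: [0.5903, 0.2658, 0.192]
tcp_rot: [3.141, 0.008, -2.95]
wrist_force: [-0.3, 1.1, -0.3]
opening: 0.0586
[0.58948036 0.26560316 0.18906684]
```

View pics/ov9.png

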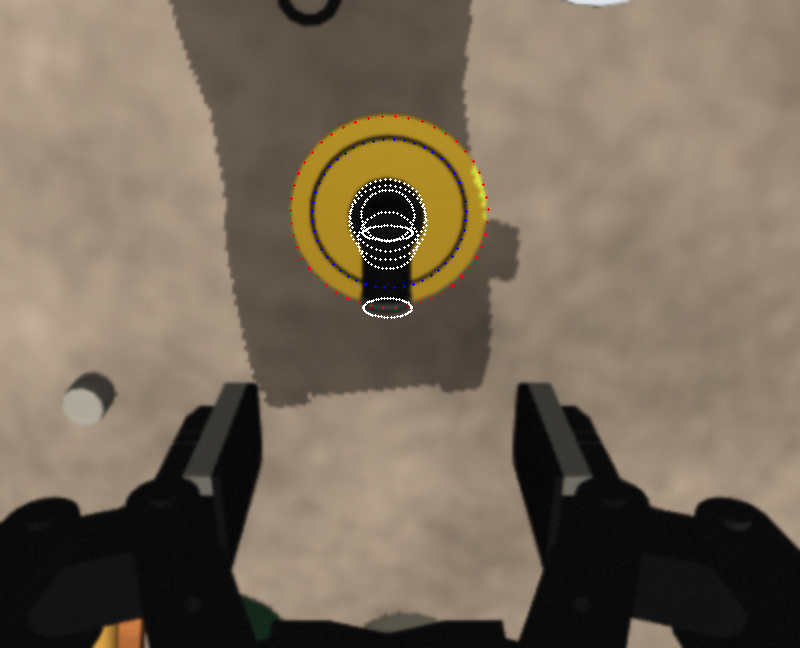

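Elbow stands on the yellow mat, and the overlay coincides with it. Now the bare adaptor.

```bash
python3 -m crank '{"dp":[[2.8,-2.7,0],[2.8,-2.7,0],[2.8,-2.7,0],[2.8,-2.7,0],[2.8,-2.7,0],[0,0,2],[0,0,0],[0,0,0]],"twist":[[0,0,0],[0,0,0],[0,0,0],[0,0,0],[0,0,0],[0,0,0],[0,0,0],[0,0,0]],"claw":[0,0,0,0,0,0,0,0]}' 60
python3 - <<'E'
from ov import *
f=grab("wrist"); s=sensors.state(); p=s["tool_pos"]; print(p)
o=[(cyl(*m,0,.044,.028),c) for m,c in (((.476,.107),(255,0,255)),)]
overlay(f,o,'ov10',(60,384,60,460),2)
E
```

```text
time_s: 16.3
tool_pos: [0.4764, 0.1063, 0.1663]
tcp_rot: [3.141, -0.001, -2.95]
wrist_force: [-0.2, 0.2, 0.4]
opening: 0.0854
[0.47680323 0.10642826 0.16667455]
```

View pics/ov10.png

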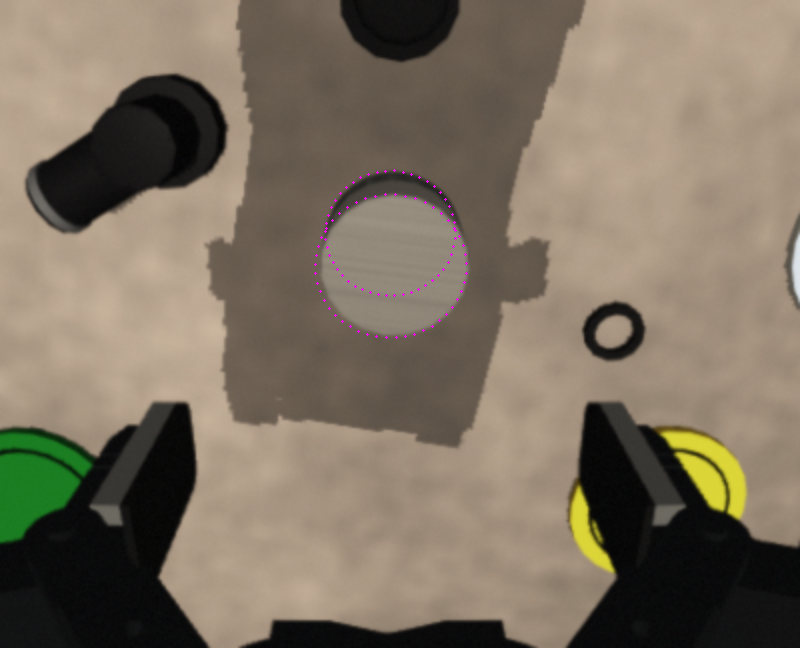

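The adaptor is at crop (395,266), matching the model. I'll descend and grip.

```bash
python3 -m crank '{"dp":[[0,0.1,3],[0,0,4],[0,0,3],[0,0,1.5],[0,0,1],[0,0,0.6],[0,0,0],[0,0,0],[0,0,0],[0,0,0],[0,0,0],[0,0,0]],"twist":[[0,0,0],[0,0,0],[0,0,0],[0,0,0],[0,0,0],[0,0,0],[0,0,0],[0,0,0],[0,0,0],[0,0,0],[0,0,0],[0,0,0]],"claw":[0,0,0,0,0,0,0,100,150,255,255,255]}' 60
```

```text
time_s: 17.55
tool_pos: [0.4769, 0.1072, 0.0368]
tcp_rot: [3.142, 0.002, -2.95]
wrist_force: [-2.6, 1.2, 11.1]
opening: 0.0547
```

```bash
python3 -m crank '{"dp":[[0,0,-1],[0,0,-2.5],[0,0,-4],[0,0,-4],[0,0,-3],[1.2,-2.9,0],[1.65,-3.9,0],[1.65,-3.9,0],[1.65,-3.9,0],[1.65,-3.9,0],[1.65,-3.9,0],[1.65,-3.9,0],[1.65,-3.9,0],[1.65,-3.9,0],[1.65,-3.9,0],[1.65,-3.9,0],[0.4,-0.9,0],[0,0,0],[0,0,0]],"twist":[[0,0,0],[0,0,0],[0,0,0],[0,0,0],[0,0,0],[0,0,0],[0,0,0],[0,0,0],[0,0,0],[0,0,0],[0,0,0],[0,0,0],[0,0,0],[0,0,0],[0,0,0],[0,0,0],[0,0,0],[0,0,0],[0,0,0]],"claw":[255,255,255,255,255,255,255,255,255,255,255,255,255,255,255,255,255,255,255]}'
python3 - <<'E'
from ov import *
f=grab("wrist"); s=sensors.state(); p=s["tool_pos"]; print(p)
m=(.381,-.3475)
overlay(f,[(ring(*m,.006,.045),(255,0,0)),(ring(*m,.006,.035),(255,255,255)),(ring(*p[:2],.006,.003),(0,120,0)),(cyl(*p[:2],p[2]-.037,p[2]+.007,.028),(255,255,0))],'ov11',(60,384,60,460),2)
E
```

```text
time_s: 19.45
tool_pos: [0.3799, -0.3467, 0.181]
tcp_rot: [3.141, -0.0, -2.95]
wrist_force: [-0.2, 0.6, -3.2]
opening: 0.0546
[ 0.38013663 -0.34637884  0.18106506]
```

View pics/ov11.png

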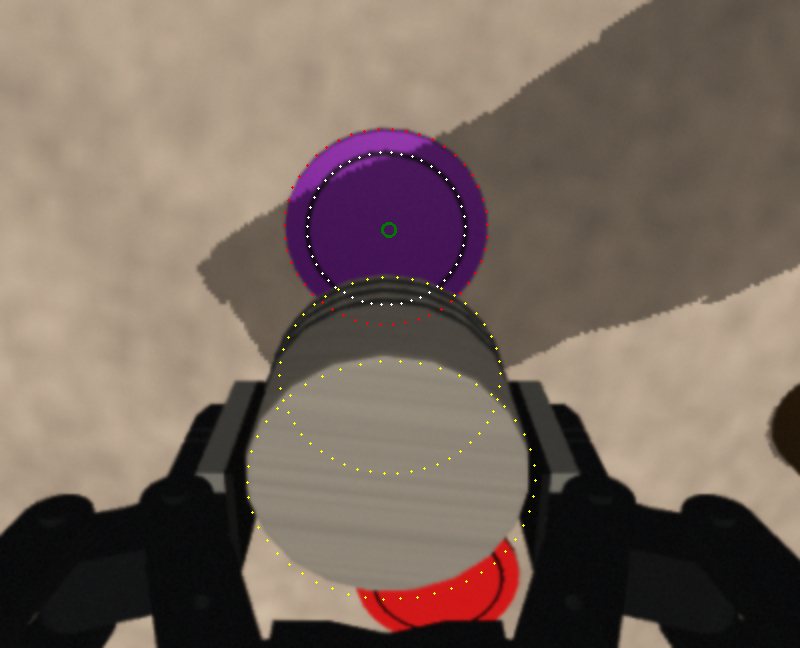

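```bash
python3 -m crank '{"dp":[[-0.05,-0.1,2],[0,0,4],[0,0,4],[0,0,2],[0,0,0.8],[0,0,0.5],[0,0,0.2],[0,0,0],[0,0,0]],"twist":[[0,0,0],[0,0,0],[0,0,0],[0,0,0],[0,0,0],[0,0,0],[0,0,0],[0,0,0],[0,0,0]],"claw":[255,255,255,255,255,255,255,255,255]}'
```

```text
time_s: 20.4
tool_pos: [0.3811, -0.3488, 0.0466]
tcp_rot: [-3.14, 0.001, -2.95]
wrist_force: [0.5, -0.9, -2.1]
opening: 0.0544
```

```bash
python3 -m crank '{"dp":[[0,0,0.15],[0,0,0.1],[0,0,0.1],[0,0,0]],"twist":[[0,0,0],[0,0,0],[0,0,0],[0,0,0]],"claw":[255,255,255,255]}'
```

```text
time_s: 20.8
tool_pos: [0.3807, -0.3485, 0.0429]
tcp_rot: [-3.141, 0.0, -2.95]
wrist_force: [-2.7, 2.1, 10.3]
opening: 0.0548
```

```bash
python3 -m crank '{"dp":[[0,0,-0.05],[0,0,0],[0,0,0],[0,0,-1],[0,0,-4],[0,0,-4],[0,0,-4],[0,0,-2],[0,0,0]],"twist":[[0,0,0],[0,0,0],[0,0,0],[0,0,0],[0,0,0],[0,0,0],[0,0,0],[0,0,0],[0,0,0]],"claw":[150,80,0,0,0,0,0,0,0]}'
python3 - <<'E'
from ov import *
f=grab("wrist"); s=sensors.state(); p=s["tool_pos"]; print(p)
m=(.381,-.3475)
overlay(f,[(ring(*m,.006,.045),(255,0,0)),(ring(*m,.006,.035),(255,255,255)),(cyl(.3807,-.3485,.006,.05,.028),(255,255,0))],'ov12',(60,384,60,460),2)
E
python3 -m crank '{"dp":[[-1.7,3.7,0],[-1.7,3.7,0],[-1.7,3.7,0],[-1.7,3.7,0],[-1.7,3.7,0],[-1.6,3.6,0],[0,0,0],[0,0,0]],"twist":[[0,0,0],[0,0,0],[0,0,0],[0,0,0],[0,0,0],[0,0,0],[0,0,0],[0,0,0]],"claw":[0,0,0,0,0,0,0,0]}'
python3 - <<'E'
from ov import *
f=grab("wrist","w13"); s=sensors.state(); p=s["tool_pos"]; print(p)
c=(.438,-.113)
h=cv2.cvtColor(f["frame"],cv2.COLOR_RGB2HSV); u=proj(f,[[*c,.074]])[0].astype(int); print(u,h[u[1],u[0]])
m=cv2.inRange(h,(5,200,20),(17,255,255))
overlay(f,[(cyl(*c,.044,.074,.021),(0,255,255)),(cyl(*c,0,.044,.028),(255,0,255))],'ov13',(60,384,60,460),2)
E
```

```text
time_s: 21.7
tool_pos: [0.3815, -0.3494, 0.1962]
tcp_rot: [-3.137, 0.002, -2.95]
wrist_force: [0.5, -0.2, -0.8]
opening: 0.085
[ 0.38108058 -0.3488369   0.19430295]
time_s: 22.55
tool_pos: [0.4376, -0.1115, 0.1922]
tcp_rot: [3.141, -0.001, -2.948]
wrist_force: [-0.4, -0.7, -0.2]
opening: 0.0855
[ 0.43758997 -0.11226358  0.19221863]
[251 195] [  9 224 174]
```

View pics/ov12.png

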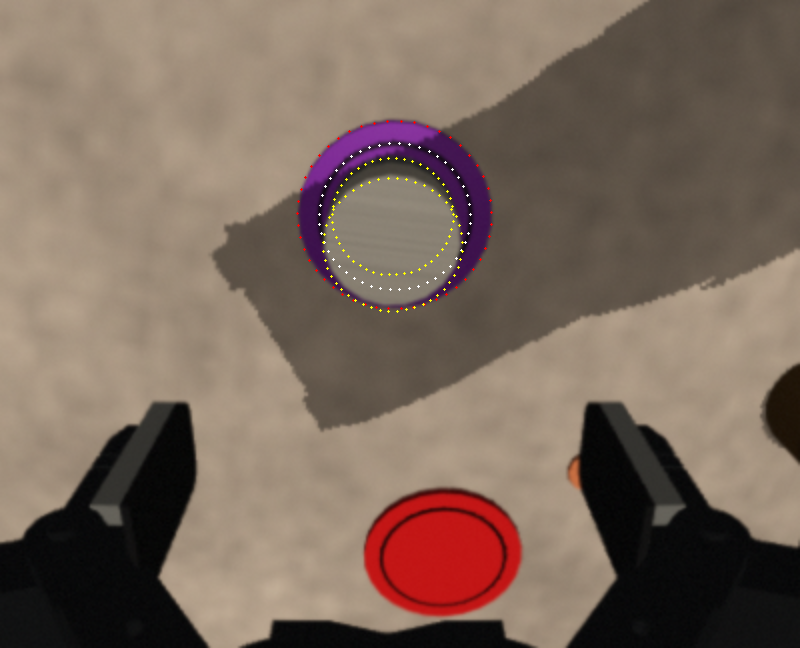

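View pics/ov13.png

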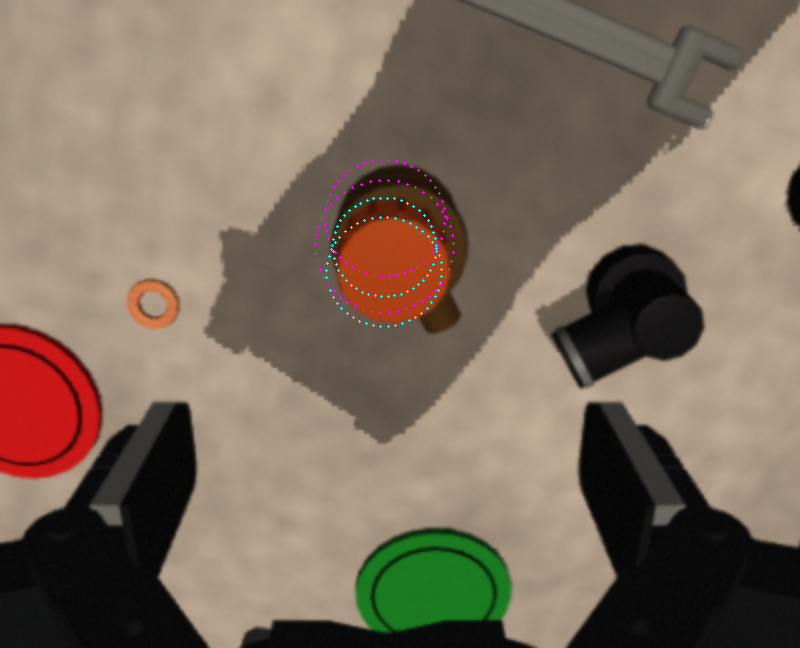

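Adaptor stands central on the violet mat. The cap's top is at crop (393,268), about 2 mm to the right of the guess; I'll correct for that and descend.

```bash
python3 -m crank '{"dp":[[0,0.2,3],[0,0,4],[0,0,2],[0,0,1.2],[0,0,0.8],[0,0,0.4],[0,0,0],[0,0,0]],"twist":[[0,0,0],[0,0,0],[0,0,0],[0,0,0],[0,0,0],[0,0,0],[0,0,0],[0,0,0]],"claw":[40,40,40,40,40,40,40,40]}' 40
python3 - <<'E'
from h import *
grab("wrist","w14"); s=sensors.state(); print(s["tool_pos"],s["wrist_force"])
E
```

```text
time_s: 23.4
tool_pos: [0.4377, -0.1106, 0.0792]
tcp_rot: [-3.141, 0.001, -2.951]
wrist_force: [0.0, -0.2, 0.4]
opening: 0.0722
[ 0.43781279 -0.11054689  0.07930925] [ 0.15694471 -0.03772684 -0.56197319]
```

View pics/w14.png

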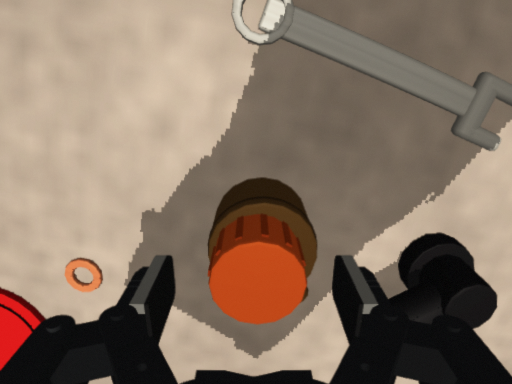

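Cap centre is at column 258 against jaw mid 254. I'll shift +1.5 mm, lower and close.

```bash
python3 -m crank '{"dp":[[0,0.15,0.4],[0,0,0.25],[0,0,0],[0,0,0],[0,0,0],[0,0,0],[0,0,0],[0,0,0]],"twist":[[0,0,0],[0,0,0],[0,0,0],[0,0,0],[0,0,0],[0,0,0],[0,0,0],[0,0,0]],"claw":[40,40,40,100,150,255,255,255]}' 40
```

```text
time_s: 24.25
tool_pos: [0.4373, -0.1089, 0.0726]
tcp_rot: [-3.141, 0.0, -2.95]
wrist_force: [-1.0, 0.1, 5.2]
opening: 0.041
```

```bash
python3 -m crank '{"dp":[[0,0,-1],[0,0,-2.5],[0,0,-3.5],[-2.5,0.3,0],[-4.3,0.45,0],[-4.3,0.45,0],[-4.3,0.45,0],[-4.2,0.45,0],[-2.4,0.3,0],[0,0,0],[0,0,0]],"twist":[[0,0,0],[0,0,0],[0,0,0],[0,0,0],[0,0,0],[0,0,0],[0,0,0],[0,0,0],[0,0,0],[0,0,0],[0,0,0]],"claw":[255,255,255,255,255,255,255,255,255,255,255]}'
python3 - <<'E'
from ov import *
f=grab("wrist"); s=sensors.state(); p=s["tool_pos"]; print(p)
m=(.6495,-.0435)
overlay(f,[(ring(*m,.006,.045),(255,0,0)),(ring(*m,.006,.035),(255,255,255)),(ring(*p[:2],.006,.003),(255,255,0)),(cyl(*p[:2],p[2]-.0286,p[2]+.0014,.021),(255,255,0))],'ov15',(60,384,60,460),2)
E
```

```text
time_s: 25.35
tool_pos: [0.6485, -0.0433, 0.1423]
tcp_rot: [3.141, -0.001, -2.95]
wrist_force: [0.4, -0.2, -1.1]
opening: 0.041
[ 0.64803576 -0.04352471  0.1425142 ]
```

View pics/ov15.png

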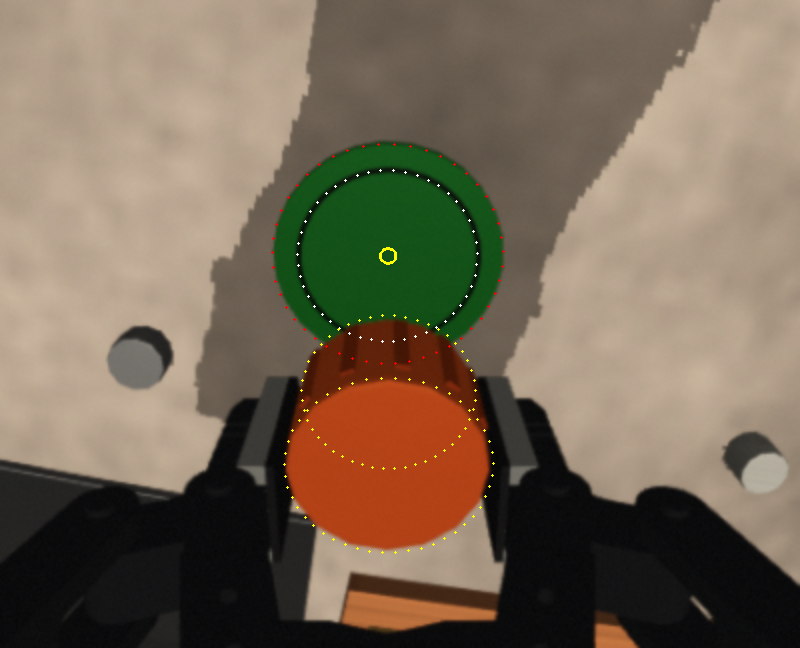

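```bash
python3 -m crank '{"dp":[[-0.1,0,2],[0,0,4],[0,0,2.5],[0,0,1],[0,0,0.6],[0,0,0.3],[0,0,0.2],[0,0,0],[0,0,0]],"twist":[[0,0,0],[0,0,0],[0,0,0],[0,0,0],[0,0,0],[0,0,0],[0,0,0],[0,0,0],[0,0,0]],"claw":[255,255,255,255,255,255,255,255,255]}'
```

```text
time_s: 26.3
tool_pos: [0.65, -0.0433, 0.037]
tcp_rot: [-3.141, 0.001, -2.95]
wrist_force: [0.3, -0.7, -1.4]
opening: 0.0409
```

```bash
python3 -m crank '{"dp":[[0,0,0.15],[0,0,0.1],[0,0,0.05],[0,0,0]],"twist":[[0,0,0],[0,0,0],[0,0,0],[0,0,0]],"claw":[255,255,255,255]}'
```

```text
time_s: 26.7
tool_pos: [0.6499, -0.0433, 0.0345]
tcp_rot: [-3.141, 0.001, -2.95]
wrist_force: [-3.7, 0.9, 15.7]
opening: 0.041
```

```bash
python3 -m crank '{"dp":[[0,0,-0.05],[0,0,0],[0,0,0],[0,0,-1],[0,0,-4],[0,0,-4],[0,0,-4],[0,0,-2],[0,0,0]],"twist":[[0,0,0],[0,0,0],[0,0,0],[0,0,0],[0,0,0],[0,0,0],[0,0,0],[0,0,0],[0,0,0]],"claw":[180,110,40,40,0,0,0,0,0]}'
python3 - <<'E'
from ov import *
f=grab("wrist"); s=sensors.state(); p=s["tool_pos"]; print(p)
m=(.6495,-.0435)
overlay(f,[(ring(*m,.006,.045),(255,0,0)),(ring(*m,.006,.035),(255,255,255)),(cyl(.65,-.0433,.006,.036,.021),(255,255,0))],'ov16',(60,384,60,460),2)
E
python3 -m crank '{"dp":[[4.3,-0.5,0],[4.3,-0.5,0],[4.3,-0.5,0],[4.3,-0.5,0],[4.3,-0.5,0],[0,0,0],[0,0,0],[0,0,0],[0,0,0],[0,0,0]],"twist":[[0,0,0],[0,0,0],[0,0,0],[0,0,0],[0,0,0],[0,0,-0.14],[0,0,-0.14],[0,0,-0.14],[0,0,0],[0,0,0]],"claw":[0,0,0,0,0,0,0,0,0,0]}'
python3 - <<'E'
from ov import *
f=grab("wrist","w17"); s=sensors.state(); p=s["tool_pos"]; print(p,s["tcp_rot"])
c=(.437,-.108); a=.66
st=np.array([[u,.009*np.cos(w),.022+.009*np.sin(w)] for u in (0,.046) for w in T]); 
S=np.c_[c[0]+np.cos(a)*st[:,0]-np.sin(a)*st[:,1],c[1]+np.sin(a)*st[:,0]+np.cos(a)*st[:,1],st[:,2]]
overlay(f,[(cyl(*c,0,.044,.028),(255,0,255)),(S,(0,255,255))],'ov17',(60,384,60,460),2)
E
```

```text
time_s: 27.6
tool_pos: [0.6509, -0.0435, 0.1877]
tcp_rot: [-3.14, 0.005, -2.95]
wrist_force: [0.3, 0.3, 0.1]
opening: 0.0858
[ 0.65023175 -0.0433545   0.18543386]
time_s: 28.65
tool_pos: [0.443, -0.1085, 0.1832]
tcp_rot: [3.141, -0.001, -2.535]
wrist_force: [0.6, -0.4, -0.3]
opening: 0.0856
[ 0.44305827 -0.10849964  0.18330897] [ 3.14077654e+00 -4.85973660e-04 -2.53426613e+00]
```

View pics/ov16.png

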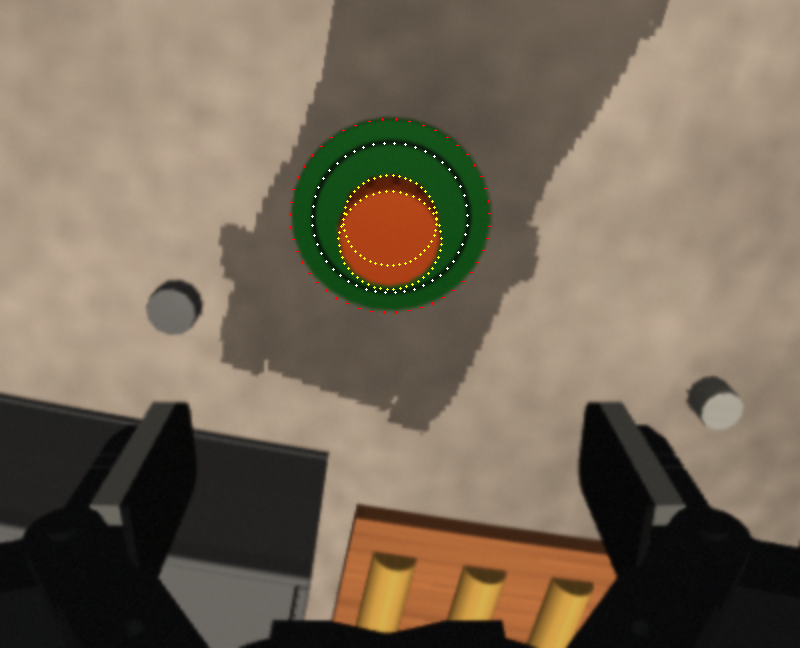

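View pics/ov17.png

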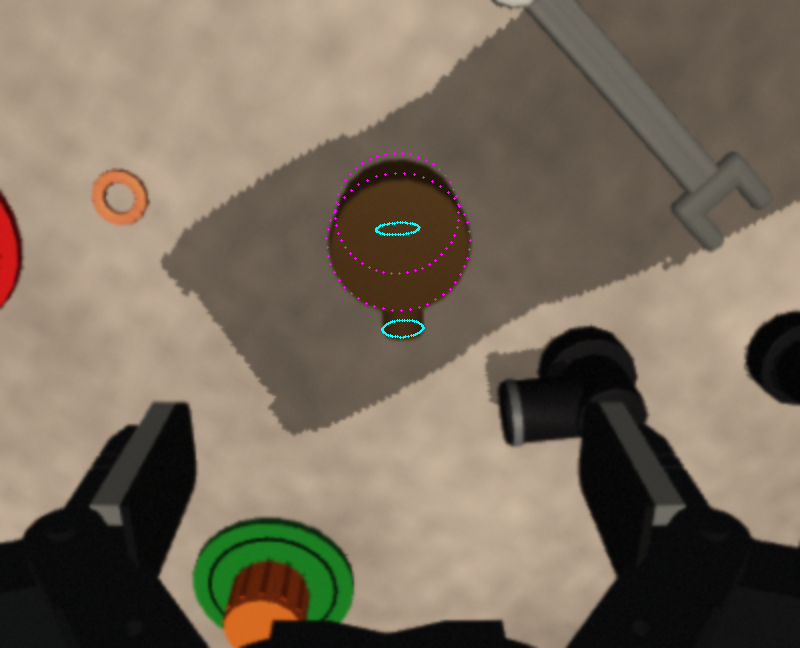

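Cap stands central on the green mat. The valve model (0.437,-0.108, stub 0.66 rad) overlays the picture: body (399,243), stub end (403,328).

```bash
python3 -m crank '{"dp":[[0.45,0.4,0],[0,0,3],[0,0,4],[0,0,3],[0,0,0],[0,0,0]],"twist":[[0,0,-0.05],[0,0,0],[0,0,0],[0,0,0],[0,0,0],[0,0,0]],"claw":[0,0,0,0,0,0]}' 70
python3 - <<'E'
from h import *
grab("wrist","w18"); s=sensors.state(); print(s["tool_pos"],s["tcp_rot"])
E
```

```text
time_s: 29.3
tool_pos: [0.4373, -0.1079, 0.0843]
tcp_rot: [3.141, -0.0, -2.482]
wrist_force: [0.5, -0.3, 1.6]
opening: 0.0857
[ 0.43789624 -0.10816184  0.08491587] [-3.14080456e+00  4.34360546e-04 -2.48153334e+00]
```

View pics/w18.png

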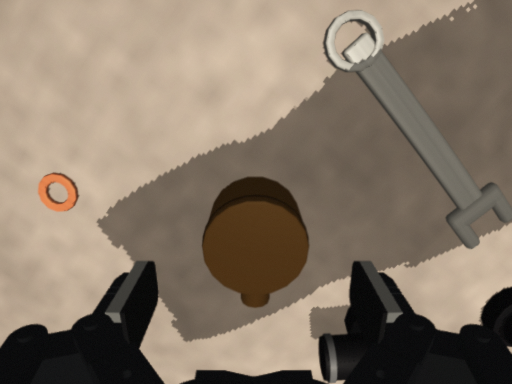

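Run:
```python
from h import *
f=grab("wrist"); s=sensors.state(); p=s["tool_pos"]; y=s["tcp_rot"][2]
for z in (.0,.03,.05):
  for uv in((322,358),(350,336),(345,306)):
    d=back(f,uv,z)-p; print(z,uv,(d[0]*np.cos(y)+d[1]*np.sin(y)).round(4),(d[0]*np.sin(y)-d[1]*np.cos(y)).round(4))
```

```text
0.0 (322, 358) -0.1208 0.0526
0.0 (350, 336) -0.0995 0.0721
0.0 (345, 306) -0.0719 0.0655
0.03 (322, 358) -0.0905 0.0448
0.03 (350, 336) -0.0723 0.0614
0.03 (345, 306) -0.0488 0.0558
0.05 (322, 358) -0.0702 0.0397
0.05 (350, 336) -0.0542 0.0543
0.05 (345, 306) -0.0334 0.0493
```

Clear of the decoy, which is more than 5 cm from the finger. Descend and grip.

```bash
python3 -m crank '{"dp":[[0,0.1,2],[0,0,1.5],[0,0,0.8],[0,0,0.4],[0,0,0],[0,0,0],[0,0,0],[0,0,0],[0,0,0],[0,0,0]],"twist":[[0,0,0],[0,0,0],[0,0,0],[0,0,0],[0,0,0],[0,0,0],[0,0,0],[0,0,0],[0,0,0],[0,0,0]],"claw":[0,0,0,0,0,100,150,255,255,255]}' 70
```

```text
time_s: 30.4
tool_pos: [0.437, -0.1072, 0.0377]
tcp_rot: [-3.141, 0.001, -2.48]
wrist_force: [-2.9, 1.7, 12.9]
opening: 0.0546
```

```bash
python3 -m crank '{"dp":[[0,0,-1],[0,0,-2.5],[0,0,-4],[0,0,-3],[0,-2,0],[0,-3.5,0],[0.1,-4,0],[0.1,-4,0],[0,-4,0],[0,-3,0],[0,-1.6,0],[0,0,0],[0,0,0]],"twist":[[0,0,0],[0,0,0],[0,0,0],[0,0,0],[0,0,0],[0,0,0],[0,0,0],[0,0,0],[0,0,0],[0,0,0],[0,0,0],[0,0,0],[0,0,0]],"claw":[255,255,255,255,255,255,255,255,255,255,255,255,255]}'
python3 - <<'E'
from ov import *
f=grab("wrist"); s=sensors.state(); p=s["tool_pos"]; print(p)
m=(.571,-.283)
overlay(f,[(ring(*m,.006,.045),(0,0,255)),(ring(*m,.006,.035),(255,255,255)),(ring(*p[:2],.006,.003),(0,120,0)),(cyl(*p[:2],p[2]-.0377,p[2]+.0063,.028),(255,255,0))],'ov19',(60,384,60,460),2)
E
```

```text
time_s: 31.7
tool_pos: [0.5704, -0.2825, 0.1417]
tcp_rot: [3.141, -0.0, -2.481]
wrist_force: [0.3, -0.0, -3.4]
opening: 0.0542
[ 0.5702732  -0.2821907   0.14189939]
```

View pics/ov19.png

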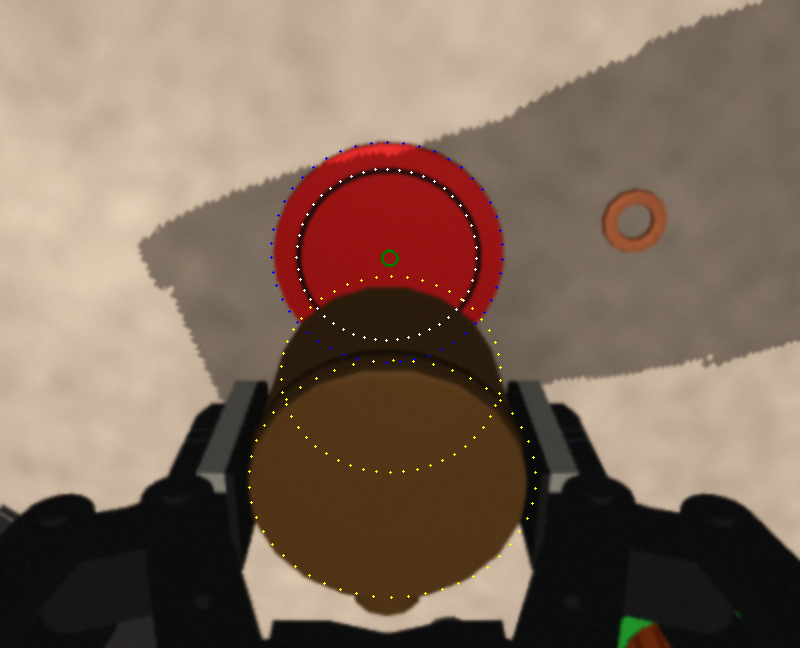

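```bash
python3 -m crank '{"dp":[[0.1,-0.1,2],[0,0,4],[0,0,2],[0,0,0.8],[0,0,0.5],[0,0,0.2],[0,0,0.1],[0,0,0],[0,0,0]],"twist":[[0,0,0],[0,0,0],[0,0,0],[0,0,0],[0,0,0],[0,0,0],[0,0,0],[0,0,0],[0,0,0]],"claw":[255,255,255,255,255,255,255,255,255]}'
python3 -m crank '{"dp":[[0,0,0.1],[0,0,0.1],[0,0,0]],"twist":[[0,0,0],[0,0,0],[0,0,0]],"claw":[255,255,255]}'
```

```text
time_s: 32.65
tool_pos: [0.5709, -0.2844, 0.0464]
tcp_rot: [-3.141, 0.0, -2.48]
wrist_force: [-0.5, 0.5, -4.3]
opening: 0.0543
time_s: 32.95
tool_pos: [0.5707, -0.2843, 0.0438]
tcp_rot: [-3.141, 0.0, -2.48]
wrist_force: [0.3, -0.6, -4.3]
opening: 0.0546
```

```bash
python3 -m crank '{"dp":[[0,0,0.1],[0,0,0.1],[0,0,0]],"twist":[[0,0,0],[0,0,0],[0,0,0]],"claw":[255,255,255]}'
```

```text
time_s: 33.25
tool_pos: [0.5707, -0.2843, 0.0437]
tcp_rot: [-3.14, 0.0, -2.48]
wrist_force: [-8.5, 4.9, 23.8]
opening: 0.0541
```

Contact. I'll ease 2 mm, release, lift and look.

```bash
python3 -m crank '{"dp":[[0,0,-0.15],[0,0,0],[0,0,0],[0,0,0],[0,0,-1],[0,0,-4],[0,0,-4],[0,0,-4],[0,0,-3],[0,0,0],[0,0,0]],"twist":[[0,0,0],[0,0,0],[0,0,0],[0,0,0],[0,0,0],[0,0,0],[0,0,0],[0,0,0],[0,0,0],[0,0,0],[0,0,0]],"claw":[255,150,80,0,0,0,0,0,0,0,0]}'
python3 - <<'E'
from ov import *
f=grab("wrist"); s=sensors.state(); p=s["tool_pos"]; print(p); grab("side","s20"); grab("top","t20")
m=(.571,-.283)
overlay(f,[(ring(*m,.006,.045),(0,0,255)),(ring(*m,.006,.035),(255,255,255)),(cyl(.5712,-.2837,.006,.050,.028),(255,255,0))],'ov20',(60,384,60,460),2)
E
```

```text
time_s: 34.35
tool_pos: [0.5709, -0.2843, 0.204]
tcp_rot: [-3.14, 0.0, -2.48]
wrist_force: [0.2, 0.7, -0.5]
opening: 0.0855
[ 0.57049851 -0.28414008  0.20304397]
```

View pics/ov20.png

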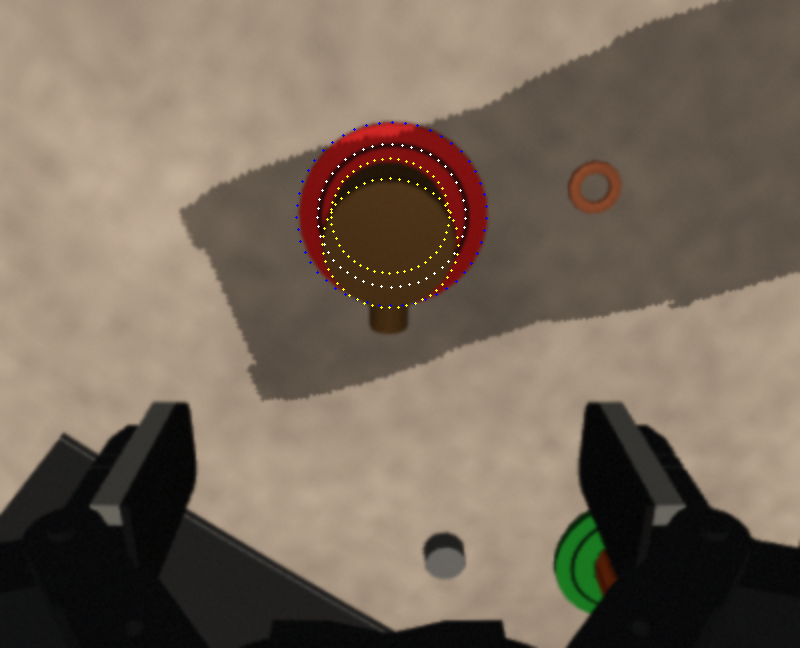

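View pics/s20.png

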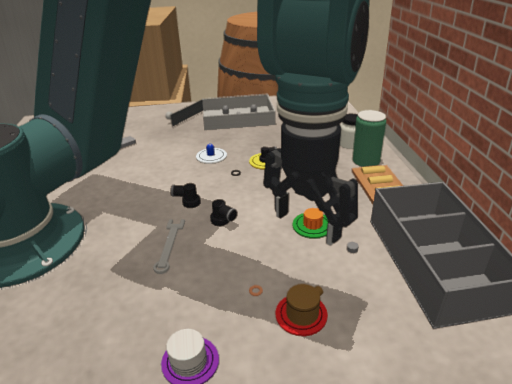

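View pics/t20.png

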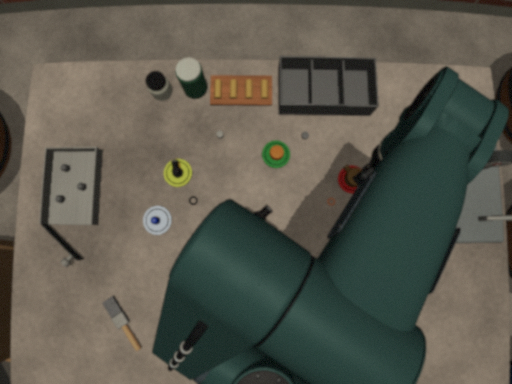

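Side view: tip on white (210,150), elbow on yellow (hidden here by the gripper, but seen in the top view at (178,170)), cap on green (313,220), valve on red (302,303) and adaptor on violet (187,350). All are upright and untouched, so I'll hand in.

```bash
python3 -c "
from workcell import sensors,ticket
s=sensors.state(); print(s['time_s'],s['wrist_force']); print(ticket.finish_job())"
```

```text
34.5 [ 1.29557509e-01 -7.45711231e-05  1.21246083e-01]
the job is handed in; nothing more can be done
None
```

I took both piles apart from the top down, stood all five fittings on their mats and handed the job in at 34.5 s.

- **Placements:** The blue tip is on white, the orange cap on green, the smallest black elbow on yellow, the bronze valve on red and the aluminium adaptor on violet.
- **Position checks:** Wrist-camera overlays after each release showed every fitting upright and within about 2 mm of its mat centre. The valve is off by about 2 mm at most.
- **Final look:** The last side and top pictures together show all five standing. The gripper hid the elbow in the side view. The arm hid the adaptor and part of the valve in the top view.
- **Contact and force:** The gripper was open and clear of everything at hand-in. The highest wrist force reading was about 25 N, when setting the valve down.
- **Disagreements:** The cameras disagreed by up to 4 to 7 mm in y for some first measurements, such as the mats and the tip. I settled these with wrist overlays before placing. My first estimate of the cap's position was about 3 mm off and I corrected it before gripping.

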